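Hang the slim plug gauge in the hook cabinet

TASK

Put the slimmer of the two plug gauges away: take it down through the opening in the top of the little hook cabinet and hang it by the eye below its grip on the hook inside, so that it hangs freely. Nothing may touch the rim round the opening, and the thicker gauge stays standing where it is.

Things in the scene. Friction and masses are not known exactly. Their poses are not given: they have to be found in the camera images.
- slim_gauge: Upright gauge, 0.2 kg. Origin: centre of underside, z up. Steel plug 30 mm across, z 0-35; above it a 7 mm wire eye in the gauge's y-z plane (hole runs along x): 45 mm wide outside, hole 31 mm wide, z 53 to 96.5 mm, arched at the top; wooden grip 18 (x) by 28 (y) mm, z 102-150: hold its 28 mm sides at z = 128, fingers clear of the hook's line. Same when turned half round.
- thick_gauge: The other gauge, to be left alone: same make, same 150 mm height, grip and eye, but its plug is 48 mm across. The two stand upright in either order. Origin: centre of underside.
- cabinet_rim: Rim, not to be touched, on a fixed wooden cabinet with a window in its front (-x). Origin: centre of the opening at the rim's top face, 158 mm above the bench; x to the cabinet's back, y to its left, z up. Opening x -65 to 65, y -80 to 80 mm; rim 14 mm thick, 184 x 214 mm outside. Cabinet floor 148 mm below the origin; empty but for the hook.
- hook_seat (a point): Top of the 8 mm hook's seat, where the eye's top bar rests: x 27, y 0, z -36.5 mm in the rim's frame. From the back wall the hook dips to a level seat (x 36 to 18), then rises 11 mm to its tip at x = 2. The plug goes down in front of the tip; then the eye goes over it towards +x, gauge x along cabinet x. Hung, the gauge's underside is 25 mm above the bench.
Things that resemble listed ones, but are neither listed nor needed, are in the scene too. Leave any orange look-alike of the slim_gauge alone.

How it is judged:
By the outcome, as a careful person would: the job done as asked, in the order asked, and still so for the second after the job is handed in, with the robot touching nothing.
It also fails if it takes over 54 s, if anything falls off the work surface, if the arm or the gripper's body presses on something with over 40 N, if the wrist force passes 120 N, or if a joint passes its speed limit or range.

ROBOT

A 6-joint arm with a two-finger parallel gripper is mounted at the origin on the work surface; the furniture and walls round the work are solid. World frame = base frame: x ahead of the robot, y to its left, z up, the work surface at z = 0. Lengths are in m, angles in rad, forces in N, time in s.
With the tool pointing down it reaches from about 0.3 to 0.875 m from the base axis. Payload 6.4 kg.
Tool frame: the origin (TCP) lies midway between the tips of the shut fingers; the grasp point (between the pads) lies 19 mm behind it (grasp_offset is the distance from the TCP to the grasp point, in m); z points along the fingers, y is the line along which they close (so a half turn about z gives the same grasp; the last joint's range is limited). The gripper opens to 85 mm and grips with 20 to 120 N. Pads are 22 mm wide; open, the fingers measure 114 mm over their backs; the gripper's body (76 mm by 85 mm) begins 54 mm behind the grasp point. The pads swing forward as they close: fully open they stand 13 mm farther back than shut.
Start: joints at [1.097, 0.181, 1.607, -0, 1.354, -0.206], TCP at [0.152, 0.555, 0.231] pointing down, gripper open.
Joint ranges: [-2.99, 2.99], [-0.89, 2.07], [0.3, 2.58], [-1.14, 4.28], [0, 2.63], [-3.12, 3.12]. Speed limits (rad/s): [2.57, 2.57, 3.01, 3.14, 3.14, 3.14].

INTERFACE

Orientations are given as a unit quaternion [w, x, y, z].
In Python, from bench import * gives the robot as it stands. The module is installed in compiled form; this text tells all that it offers.
- The arm moves only by the tool servo_tool, never from a script. Its argument "commands" is text: rows parted by semicolons, each of 7 numbers parted by spaces: the turn, a rotation vector about the tool's x, y, z in rad, then the shift along the tool's x, y, z in mm, then the opening, from 0 (shut) to 1 (fully open). In form: wx wy wz dx dy dz claw; .... A call has 1 to 5 rows; each row shifts and turns the commanded pose from where the row before left it, along the tool's axes as they then stand; what a row does not reach is not made up. A row lasts 1/8 s, in which the tool goes at most 62.5 mm and 10.7 degrees, less where a joint would pass 70% of its speed; a pose out of reach is approached as far as the arm can. A call with a gripper value outside its range is refused whole. The fingers move at their own pace and stop on an object; the grip force is fixed at half the most. Time passes only in rows, so rows that do not move let the fingers close. It gives the time, the measured TCP pose, the force, the opening and the grip force at its end, in the units of the state.
- get_obs(): the state, without advancing time (a new reading comes with each control period).
- camera(name): name is "scene" or "top" or "wrist"; returns the picture (384x512x3 uint8, blue, green, red); there is no depth.
- calibration(name): a dict with "fx", "fy", "cx", "cy" (pixels), "R" (3x3) and "t" (3): a world point X has camera coordinates R X + t. Camera axes: x right, y down, z forward; pixel columns grow to the right and rows downward; lengths in m; the calibration is good to about 2 mm. A picture is of the moment at which its call begins: read the wrist's pose just before it. calibration takes no time and is no camera call; for the wrist camera it gives the pose at the moment of the call.
- hand_in(): hands the job in; it is judged then, once.
The state is a dict: "time_s": time; "q": joint angles; "dq": joint speeds; "joint_efforts": joint torques, N m; "eef_pos": TCP position; "eef_rot": TCP orientation; "wrist_force": force on the tool from outside, world axes, zero at the start; "torque": the same for the moment, N m; "opening": opening from 0.0 (shut) to 1.0 (fully open); "grasp_force": force on a finger pad.
Only numpy, scipy, OpenCV 4.12 (cv2) and the standard library are available. Lean on these libraries where they do the work, as an engineer would, in place of code of your own. Each camera call takes 0.05 s, during which the arm holds its last target. There are 200 camera calls.

## Working session

There is one attempt and no reset: what is moved stays moved. The work goes in short steps, Python scripts to look and compute and a tool call to move; the robot and the scene stay as the last step left them, time stands still between calls to the robot, and variables do not carry over. Pictures are saved under pics/ and viewed, at most 14 in all, crops included, and the job is handed in when it is done.

Besides the shell and the picture viewer there is one more tool, called after ">>>" as name(argument=value, ...) on one line, values as JSON. servo_tool: Moves the arm, as the interface text tells. Its arguments: {"type":"object","properties":{"commands":{"type":"string"}},"required":["commands"]}

```bash
mkdir -p pics; python3 - <<'E'
from bench import *
import cv2,numpy as np
for n in ("scene","top","wrist"):
    c=calibration(n); print(n,c["fx"],c["cx"],c["cy"],np.round(c["R"],3).tolist(),np.round(c["t"],3).tolist())
a=camera("scene");b=camera("top");w=camera("wrist")
np.savez("im0.npz",a=a,b=b,w=w)
cv2.imwrite("pics/a.png",a);cv2.imwrite("pics/b.png",b)
o=get_obs();print(o)
E
```

```text
scene 385.31972386218274 254.43249313668449 188.03398562438352 [[0.501, -0.866, 0.002], [-0.67, -0.389, -0.633], [0.548, 0.316, -0.774]] [-0.296, 0.409, 0.691]
top 459.17396154644007 253.99061332491289 193.38205090774454 [[0.012, -1.0, 0.015], [-0.984, -0.014, -0.176], [0.176, -0.013, -0.984]] [-0.075, 0.539, 1.079]
wrist 306.947119509125 253.4097411708461 190.64198867132242 [[0.265, 0.964, -0.002], [0.923, -0.253, 0.29], [0.279, -0.079, -0.957]] [-0.574, -0.037, 0.38]
{'time_s': 0.15, 'q': array([ 1.09670773e+00,  1.81385858e-01,  1.60775531e+00,  2.22372892e-06,
        1.35381402e+00, -2.06299697e-01]), 'dq': array([-5.71850576e-04, -6.95030144e-05, -4.39168006e-03, -4.68241101e-04,
        2.37773739e-04, -1.03166949e-03]), 'joint_efforts': array([-2.61180403e-04, -4.45264864e+01, -3.51691747e+01, -3.73813182e-04,
        5.91321659e-03, -8.24832341e-06]), 'eef_pos': array([0.1519326 , 0.55413173, 0.23059353]), 'eef_rot': array([-2.28340701e-04,  1.33494947e-01,  9.91049260e-01, -6.41858022e-04]), 'wrist_force': array([0.18528759, 0.6154687 , 0.55793252]), 'torque': array([-0.02498591,  0.03068422,  0.01118677]), 'grasp_force': 0.0, 'opening': 1.0002585365194074}
```

View pics/a.png

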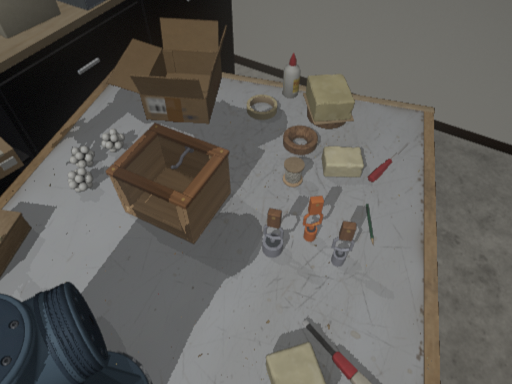

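View pics/b.png

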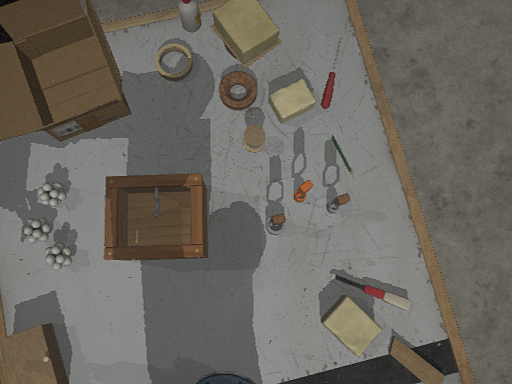

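The scene view shows the cabinet around (170,180), with grey gauges at (273,235) and (343,245) and an orange one between them. In the top view the gauges are at (277,222) and (338,203), and the cabinet is at (156,218). I'll zoom in on these.

```bash
python3 - <<'E'
import cv2,numpy as np
d=np.load("im0.npz")
r=lambda i,x,y,w,h,s:cv2.resize(i[y:y+h,x:x+w],None,fx=s,fy=s,interpolation=cv2.INTER_CUBIC)
A=r(d["a"],250,188,120,85,3.33);A=cv2.resize(A,(400,300));B=cv2.resize(r(d["b"],255,170,108,81,1),(400,300),interpolation=cv2.INTER_CUBIC)
C=cv2.resize(d["b"][172:264,98:214],(400,300),interpolation=cv2.INTER_CUBIC);D=cv2.resize(d["a"][115:245,105:240],(400,300),interpolation=cv2.INTER_CUBIC)
cv2.imwrite("pics/c.png",np.vstack([np.hstack([A,B]),np.hstack([C,D])]))
E
```

```text
(no output)
```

View pics/c.png

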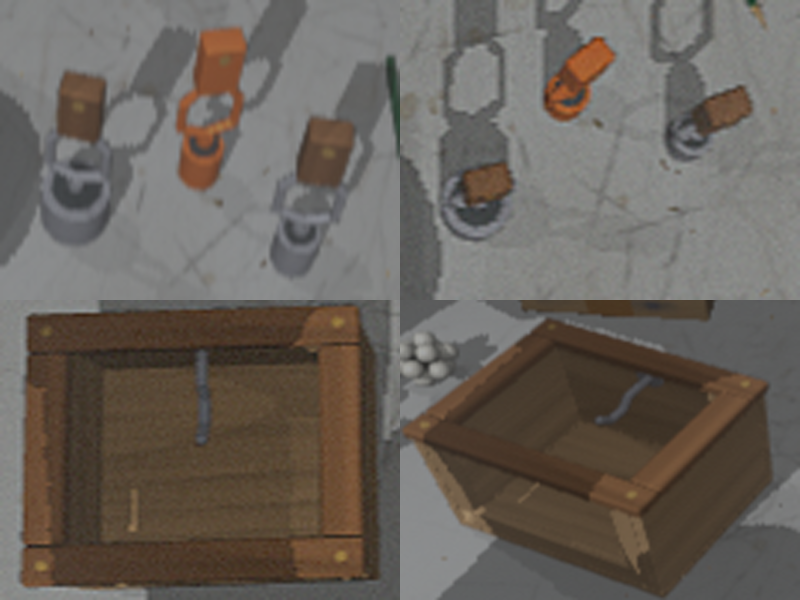

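The right-hand gauge has the narrower plug, so it is the slim one (scene grip about (348,230), top grip about (343,200)). The rim's top-face corners are clear in the top view.

```bash
cat > h.py <<'E'
import numpy as np,cv2
def ray(c,p,z):
    d=c["R"].T@np.array([(p[0]-c["cx"])/c["fx"],(p[1]-c["cy"])/c["fy"],1.]);o=-c["R"].T@c["t"]
    return o+d*(z-o[2])/d[2]
def proj(c,X):
    x=c["R"]@np.asarray(X)+c["t"];return c["fx"]*x[0]/x[2]+c["cx"],c["fy"]*x[1]/x[2]+c["cy"]
def rayd(c,p):
    d=c["R"].T@np.array([(p[0]-c["cx"])/c["fx"],(p[1]-c["cy"])/c["fy"],1.]);return -c["R"].T@c["t"],d/np.linalg.norm(d)
def tri(c1,p1,c2,p2):
    o1,d1=rayd(c1,p1);o2,d2=rayd(c2,p2)
    s=np.linalg.lstsq(np.c_[d1,-d2],o2-o1,rcond=None)[0]
    a=o1+s[0]*d1;b=o2+s[1]*d2;return (a+b)/2,np.linalg.norm(a-b)
def brown(im,box):
    x,y,w,h=box;s=im[y:y+h,x:x+w].astype(int)
    m=((s[...,2]-s[...,0]>22)&(s[...,2]<170)).astype(np.uint8)
    n,l,st,ce=cv2.connectedComponentsWithStats(m);k=1+np.argmax(st[1:,4])
    return ce[k]+[x,y],st[k]
E
python3 - <<'E'
from bench import calibration
from h import *
d=np.load("im0.npz");S=calibration("scene");T=calibration("top")
a,sa=brown(d["a"],(330,215,35,35));b,sb=brown(d["b"],(325,185,40,30))
print(a,sa,b,sb,tri(S,a,T,b))
cor=[(106.1,176.9),(201.8,174.5),(203.3,256.7),(104.4,259.4)]
P=[ray(T,p,.158) for p in cor];print(np.round(P,4))
for i in range(4):print(np.linalg.norm(P[i]-P[i-1]))
P=np.array(P);print(P.mean(0))
sc=[(657,320-0)]
# scene corners from crop D: scale 400/135,300/130
q=lambda x,y:(105+(x-400)*135/400,115+(y-300)*130/300)
Q=np.array([ray(S,q(*p),.158) for p in [(548,320),(768,382),(640,512),(404,433)]]);print(np.round(Q,4),Q.mean(0))
E
```

```text
[347.45606695 230.36820084] [ 10   6  16  20 239] [342.94 198.84] [ 12   8  13  13 100] (array([ 0.51439541, -0.2671695 ,  0.12945016]), np.float64(0.004750090725708399))
[[0.5526 0.2619 0.158 ]
 [0.5612 0.0504 0.158 ]
 [0.38   0.0415 0.158 ]
 [0.3717 0.2533 0.158 ]]
0.1811586777767525
0.21167968811767487
0.18144761006061924
0.2119511475236087
[0.46637712 0.15177365 0.158     ]
[[0.5483 0.2591 0.158 ]
 [0.5617 0.0506 0.158 ]
 [0.3803 0.0402 0.158 ]
 [0.368  0.248  0.158 ]] [0.46456898 0.14949115 0.158     ]
```

>>> servo_tool(commands="0 0 0 -20 -25 -35 1; 0 0 0 -36 -42 -25 1; 0 0 0 -38 -46 -10 1; 0 0 0 -38 -47 0 1; 0 0 0 -38 -47 0 1")

```text
time_s: 0.78
eef_pos: [0.2616, 0.3082, 0.3014]
eef_rot: [0.0, 0.133, 0.991, 0.0]
wrist_force: [1.2, -1.4, -0.1]
opening: 1.001
grasp_force: 0.0
```

>>> servo_tool(commands="0 0 0 -38 -47 0 1; 0 0 0 -38 -47 0 1; 0 0 0 -38 -47 0 1; 0 0 0 -38 -47 0 1; 0 0 0 -38 -47 0 1")

```text
time_s: 1.4
eef_pos: [0.3827, 0.0311, 0.3014]
eef_rot: [0.001, 0.134, 0.991, 0.0]
wrist_force: [0.7, 1.0, 0.8]
opening: 1.002
grasp_force: 0.0
```

>>> servo_tool(commands="0 0 0 -38 -47 0 1; 0 0 0 -38 -47 0 1; 0 0 0 -38 -47 0 1; 0 0 0 -38 -47 0 1; 0 0 0 -37 -48 0 1")

```text
time_s: 2.02
eef_pos: [0.5026, -0.2465, 0.301]
eef_rot: [-0.0, 0.134, 0.991, 0.0]
wrist_force: [0.0, 1.0, 0.6]
opening: 1.0
grasp_force: 0.0
```

```bash
python3 - <<'E'
from bench import *
import cv2,numpy as np,pickle
o=get_obs();c=calibration("wrist");w=camera("wrist")
pickle.dump((o,c,w),open("w1.pkl","wb"))
print(o["time_s"],o["eef_pos"],o["eef_rot"],o["q"])
cv2.imwrite("pics/w1.png",w)
E
```

```text
2.025 [ 0.50260999 -0.24650497  0.30095819] [-6.82035190e-05  1.33659746e-01  9.91027264e-01  1.72217617e-04] [-6.68125864e-01  9.64024299e-02  1.56104852e+00  2.27884051e-04
  1.48443445e+00 -1.97081997e+00]
```

View pics/w1.png

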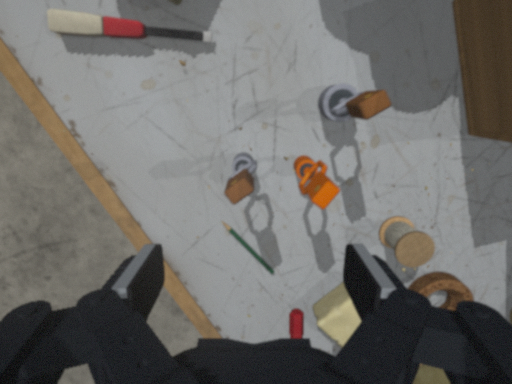

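The wrist view shows the slim gauge: plug at (243,163), grip at (239,186), orange look-alike to its right. I'll enlarge it.

```bash
python3 - <<'E'
import pickle
from h import *
o,c,w=pickle.load(open("w1.pkl","rb"))
m,st=brown(w,(215,160,50,55));print(m,st,ray(c,m,.128),ray(c,m,.14))
s=w[145:220,205:280]
cv2.imwrite("pics/w1c.png",cv2.resize(s,(600,600),interpolation=cv2.INTER_CUBIC))
E
```

```text
[238.92973856 186.71895425] [ 10  10  29  34 612] [ 0.51458274 -0.26558096  0.128     ] [ 0.51139356 -0.26408906  0.14      ]
```

View pics/w1c.png

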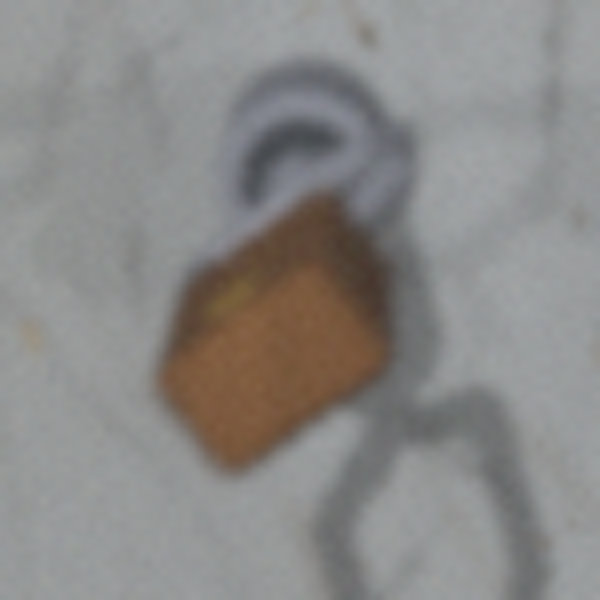

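The top face of the grip has corners near (162,375), (310,265), (390,360) and (233,475) in the crop.

```bash
python3 - <<'E'
import pickle
from h import *
o,c,w=pickle.load(open("w1.pkl","rb"))
P=np.array([ray(c,(205+x/8,145+y/8),.15)[:2] for x,y in [(162,375),(310,265),(390,360),(233,475)]])
print(P,P.mean(0)); e=P[1]-P[0]+P[2]-P[3]; f=P[2]-P[1]+P[3]-P[0]
print(np.linalg.norm(e)/2,np.linalg.norm(f)/2,np.degrees(np.arctan2(e[1],e[0])),np.degrees(np.arctan2(f[1],f[0])))
b=ray(c,(205+312/8,145+145/8),.035);print("plug top",b)
E
```

```text
[[ 0.51026593 -0.27754068]
 [ 0.50151412 -0.25579872]
 [ 0.51593676 -0.24952188]
 [ 0.52533232 -0.27272345]] [ 0.51326228 -0.26389618]
0.024234519639222067 0.015753425950610134 111.98794840023102 20.616819572914764
plug top [ 0.50917335 -0.26126518  0.035     ]
```

>>> servo_tool(commands="0 0 0 -15 -14.5 20 0.7; 0 0 -0.16 0 0 20 0.7; 0 0 -0.16 0 0 20 0.7; 0 0 -0.16 0 0 20 0.7; 0 0 -0.16 0 0 0 0.7")

```text
time_s: 2.7
eef_pos: [0.5115, -0.2615, 0.2187]
eef_rot: [-0.002, -0.188, 0.982, 0.002]
wrist_force: [-0.1, -0.3, 1.0]
opening: 0.697
grasp_force: 0.0
```

```bash
python3 - <<'E'
from bench import *
import pickle
from h import *
o=get_obs();c=calibration("wrist");w=camera("wrist")
pickle.dump((o,c,w),open("w2.pkl","wb"))
print(o["eef_pos"],o["eef_rot"])
print("expected top centre px",proj(c,[.513,-.2645,.15]))
x,y=map(int,proj(c,[.513,-.2645,.13])); s=w[max(0,y-75):y+75,x-100:x+100];print(x-100,max(0,y-75))
cv2.imwrite("pics/w2.png",cv2.resize(s,None,fx=4,fy=4,interpolation=cv2.INTER_CUBIC))
E
```

```text
[ 0.51154921 -0.26154214  0.21865903] [-0.00154185 -0.18760014  0.98224265  0.00178364]
expected top centre px (np.float64(247.65496631118478), np.float64(204.6892888803188))
148 121
```

View pics/w2.png

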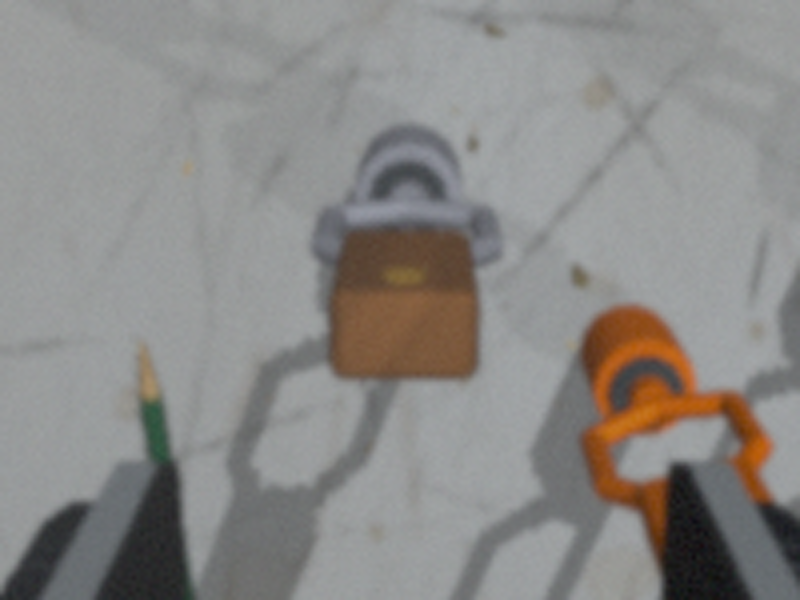

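The grip's top face spans x 330–480 and y 287–378 in the crop, and its yaw is aligned. The orange gauge sits near the right finger, so I'll check that clearance with numbers.

```bash
python3 - <<'E'
import pickle
from h import *
from scipy.spatial.transform import Rotation as Ro
o,c,w=pickle.load(open("w1.pkl","rb"));o2,c2,_=pickle.load(open("w2.pkl","rb"))
h=w[150:215,290:350].astype(int);m=((h[...,2]-h[...,0]>80)).astype(np.uint8);m[:, :]=m
ys,xs=np.nonzero(m)
R=Ro.from_quat(np.roll(o2["eef_rot"],-1)).as_matrix()
for p in [(325,195),(309,190),(337,190),(322,208),(322,176)]:
    X=ray(c,p,.15);print(p,X,"tool",(R.T@(X-[.5126,-.2635,.15]))*1000)
E
```

```text
(325, 195) [ 0.53994756 -0.18195423  0.15      ] tool [-55.47564104  65.72697884   0.13742142]
(309, 190) [ 0.53056466 -0.19631394  0.15      ] tool [-41.46105294  55.83601032   0.13011246]
(337, 190) [ 0.53797727 -0.1693511   0.15      ] tool [-58.28884684  78.16904457   0.18157755]
(322, 208) [ 0.55276344 -0.18766895  0.15      ] tool [-65.2832558   55.69147412   0.07330816]
(322, 176) [ 0.5198718  -0.18087628  0.15      ] tool [-37.21033276  74.12761757   0.21481831]
```

>>> servo_tool(commands="0 0 0 0 -2.3 30 0.7; 0 0 0 0 0 35 0.7; 0 0 0 0 0 30 0.7; 0 0 0 0 0 17 0.7; 0 0 0 0 0 0 0.7")

```text
time_s: 3.38
eef_pos: [0.513, -0.2642, 0.1082]
eef_rot: [-0.001, -0.185, 0.983, 0.001]
wrist_force: [0.1, 0.4, -0.5]
opening: 0.7
grasp_force: 0.0
```

>>> servo_tool(commands="0 0 0 0 0 0 0; 0 0 0 0 0 0 0; 0 0 0 0 0 0 0; 0 0 0 0 0 0 0; 0 0 0 0 0 0 0")

```text
time_s: 4.0
eef_pos: [0.5145, -0.2652, 0.1109]
eef_rot: [0.001, -0.185, 0.983, -0.001]
wrist_force: [-1.0, 1.7, 6.8]
opening: 0.323
grasp_force: 59.7
```

>>> servo_tool(commands="0 0 0 0 0 -15 0; 0 0 0 0 0 -40 0; 0 0 0 0 0 -50 0; 0 0 0 0 0 -50 0; 0 0 0 0 0 -50 0")

```text
time_s: 4.62
eef_pos: [0.5132, -0.2644, 0.3165]
eef_rot: [0.0, -0.185, 0.983, -0.0]
wrist_force: [1.1, -0.8, -2.2]
opening: 0.322
grasp_force: 59.7
```

>>> servo_tool(commands="0 0 0.16 0 0 -5 0; 0 0 0.166 0 0 0 0; 0 0 0 4 20 0 0; 0 0 0 7 45 0 0; 0 0 0 8 58 0 0")

```text
time_s: 5.25
eef_pos: [0.488, -0.141, 0.3191]
eef_rot: [-0.0, -0.024, 1.0, 0.0]
wrist_force: [0.5, 1.3, -1.7]
opening: 0.323
grasp_force: 59.8
```

>>> servo_tool(commands="0 0 0 8 60 0 0; 0 0 0 8 60 0 0; 0 0 0 8 60 0 0; 0 0 0 7 50 0 0; 0 0 0 5 35 0 0")

```text
time_s: 5.88
eef_pos: [0.4389, 0.1231, 0.3195]
eef_rot: [0.0, -0.026, 1.0, 0.0]
wrist_force: [0.3, 0.6, -2.7]
opening: 0.319
grasp_force: 60.0
```

>>> servo_tool(commands="0 0 0 3 25 0 0; 0 0 0 0 5 0 0; 0 0 0 0 0 0 0")

```text
time_s: 6.25
eef_pos: [0.4359, 0.1503, 0.3193]
eef_rot: [-0.0, -0.024, 1.0, -0.0]
wrist_force: [-0.2, -0.6, -2.1]
opening: 0.323
grasp_force: 60.2
```

```bash
python3 - <<'E'
from bench import *
import pickle
from h import *
o=get_obs();c=calibration("wrist");w=camera("wrist");s=camera("scene");t=camera("top")
pickle.dump((o,c,w,s,t),open("w3.pkl","wb"))
print(o)
A=cv2.resize(s[20:260,60:320],(400,369));B=cv2.resize(t[130:300,80:264],(400,369))
cv2.imwrite("pics/w3.png",np.hstack([A,B]))
E
```

```text
{'time_s': 6.25, 'q': array([ 7.39391548e-02, -1.47209146e-01,  1.76318790e+00, -3.45660431e-04,
        1.52569301e+00, -1.54533606e+00]), 'dq': array([-0.02355626,  0.0044483 , -0.00431263, -0.0031756 , -0.00269052,
        0.00285643]), 'joint_efforts': array([ 8.08489881e-01, -3.06169975e+01, -3.81593764e+01,  1.08724753e-01,
        2.27695971e-02,  5.31051366e-02]), 'eef_pos': array([0.43590156, 0.15030138, 0.31930938]), 'eef_rot': array([-3.09297202e-05, -2.42448664e-02,  9.99706034e-01, -1.74406059e-04]), 'wrist_force': array([-0.1645457 , -0.55463238, -2.07362932]), 'torque': array([ 0.02162135, -0.01249978,  0.03683073]), 'grasp_force': 60.1727557182312, 'opening': 0.32268906037154793}
```

View pics/w3.png

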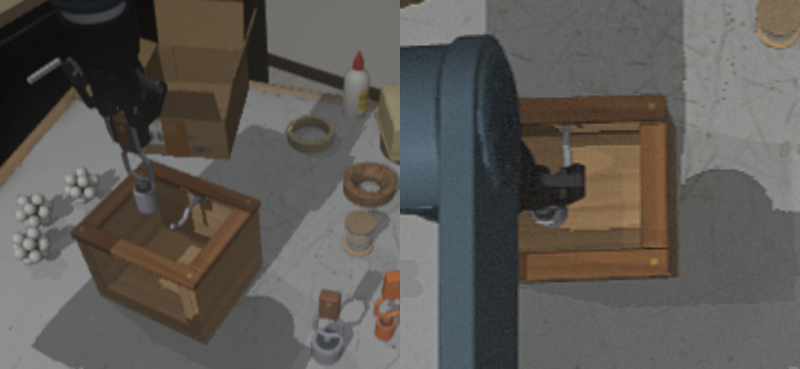

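The scene crop shows the gauge hanging plumb over the opening with its plug clear of the rim. The hook tip is at about (175,225) in that crop, lower right of the plug. Next I'll check rim and hook in the wrist picture.

```bash
python3 - <<'E'
from bench import calibration
import pickle
from h import *
o,c,w,s,t=pickle.load(open("w3.pkl","rb"))
T=calibration("top");S=calibration("scene")
C=np.array([.4655,.1507]);y=.045;R=np.array([[np.cos(y),-np.sin(y)],[np.sin(y),np.cos(y)]])
W=lambda x,yy,z:np.r_[C+R@[x/1e3,yy/1e3],.158+z/1e3]
# hook tip measured in first images, tip top ~z .1285 (tip end mid)
X=ray(T,(156,214.3),.1285);Y=ray(S,(105+(603-400)*135/400,115+(420-300)*130/300),.1285)
for p in (X,Y):print(p,R.T@(p[:2]-C)*1000)
v=w.copy()
for z in (0,):
  for a in ((65,80),(-65,80),(-65,-80),(65,-80)): print(a,proj(c,W(*a,z)))
q=[proj(c,W(x,yy,0)) for x,yy in ((65,80),(-65,80),(-65,-80),(65,-80))]
cv2.polylines(v,[np.array(q).round().astype(int)],True,(0,255,0),1)
h=[proj(c,W(x,0,z)) for x,z in((2,-25.5),(18,-36.5),(36,-36.5))]
cv2.polylines(v,[np.array(h).round().astype(int)],False,(0,0,255),1)
cv2.imwrite("pics/w3w.png",v)
E
```

```text
[0.47447448 0.15355077 0.1285    ] [9.09363577 2.44417367]
[0.47484377 0.15109725 0.1285    ] [ 9.35218202 -0.02348332]
(65, 80) (np.float64(324.1788311308512), np.float64(257.4251419008227))
(-65, 80) (np.float64(333.4336478436814), np.float64(139.402928029444))
(-65, -80) (np.float64(170.93281336091985), np.float64(138.85695553689155))
(65, -80) (np.float64(179.7014865544175), np.float64(256.9467722078143))
```

View pics/w3w.png

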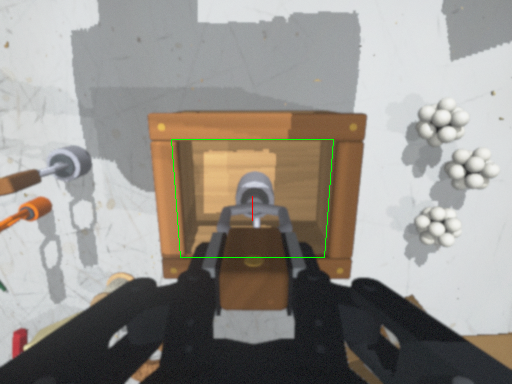

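The projected opening matches the rim's inner edges (174–333, 139–257). The gauge is centred in front of the hook tip, so I'll go down.

>>> servo_tool(commands="0 0 0 0 0 20 0; 0 0 0 0 0 30 0; 0 0 0 0 0 30 0; 0 0 0 0 0 30 0; 0 0 0 0 0 25 0")

```text
time_s: 7.02
eef_pos: [0.4363, 0.1493, 0.1831]
eef_rot: [-0.0, -0.022, 1.0, -0.0]
wrist_force: [-0.3, 0.5, -2.3]
opening: 0.319
grasp_force: 60.1
```

>>> servo_tool(commands="0 0 0 0 0 18 0; 0 0 0 0 0 8 0; 0 0 0 0 0 0 0")

```text
time_s: 7.4
eef_pos: [0.4364, 0.1497, 0.1581]
eef_rot: [-0.0, -0.023, 1.0, -0.0]
wrist_force: [-0.4, 0.4, -1.9]
opening: 0.321
grasp_force: 60.0
```

```bash
python3 - <<'E'
from bench import *
import pickle
from h import *
o=get_obs();c=calibration("wrist");w=camera("wrist");s=camera("scene")
pickle.dump((o,c,w,s),open("w4.pkl","wb"))
C=np.array([.4655,.1507]);y=.045;R=np.array([[np.cos(y),-np.sin(y)],[np.sin(y),np.cos(y)]])
print(o["eef_pos"],o["wrist_force"],R.T@(o["eef_pos"][:2]-C)*1000)
cv2.imwrite("pics/w4.png",np.hstack([cv2.resize(s[100:250,95:245],(400,400),interpolation=cv2.INTER_CUBIC),cv2.resize(w[100:300,160:360],(400,400))]))
E
```

```text
[0.43636391 0.14971186 0.1581264 ] [-0.35821952  0.38234531 -1.87922721] [-29.15104704   0.32354398]
```

View pics/w4.png

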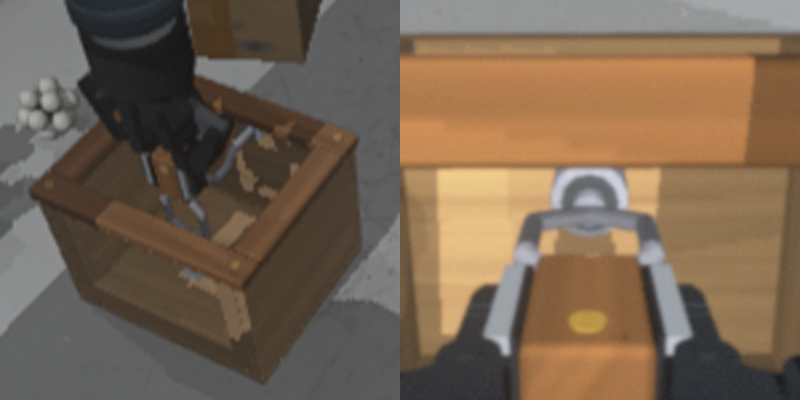

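Everything is clear of the rim, with the eye in front of the hook. I'll move it over the tip towards +x.

>>> servo_tool(commands="0 0 0 -8 0 0 0; 0 0 0 -10 0 0 0; 0 0 0 -10 0 0 0; 0 0 0 -8 0 0 0")

```text
time_s: 8.0
eef_pos: [0.4733, 0.1519, 0.1583]
eef_rot: [0.0, -0.023, 1.0, 0.0]
wrist_force: [0.2, 0.7, -3.3]
opening: 0.318
grasp_force: 60.0
```

>>> servo_tool(commands="0 0 0 -8 0 0 0; 0 0 0 -8 0 0 0; 0 0 0 -4 0 0 0; 0 0 0 0 0 0 0")

```text
time_s: 8.5
eef_pos: [0.4925, 0.1528, 0.1582]
eef_rot: [-0.0, -0.023, 1.0, -0.0]
wrist_force: [-0.0, 0.6, -2.3]
opening: 0.32
grasp_force: 60.1
```

```bash
python3 - <<'E'
from bench import *
import pickle
from h import *
o=get_obs();c=calibration("wrist");w=camera("wrist");s=camera("scene")
C=np.array([.4655,.1507]);y=.045;R=np.array([[np.cos(y),-np.sin(y)],[np.sin(y),np.cos(y)]])
print(o["eef_pos"],o["wrist_force"],R.T@(o["eef_pos"][:2]-C)*1000)
cv2.imwrite("pics/w5.png",np.hstack([cv2.resize(s[100:250,95:245],(400,400),interpolation=cv2.INTER_CUBIC),cv2.resize(w[100:300,160:360],(400,400))]))
E
```

```text
[0.49249465 0.15276535 0.15821876] [-0.03935811  0.62193669 -2.26424472] [27.06022712  0.84891284]
```

View pics/w5.png

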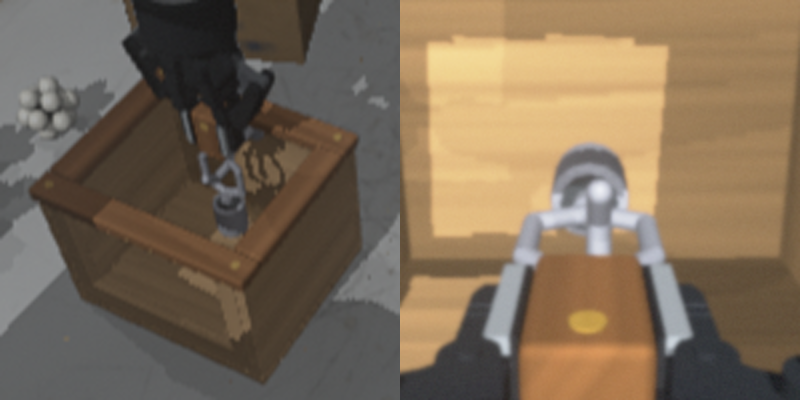

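The hook now passes through the eye, with its tip at (600,190) between the eye's sides in the wrist crop. I'll lower it gently.

>>> servo_tool(commands="0 0 0 0 0 6 0; 0 0 0 0 0 7 0; 0 0 0 0 0 4 0; 0 0 0 0 0 0 0")

```text
time_s: 9.1
eef_pos: [0.4919, 0.1528, 0.1407]
eef_rot: [-0.001, -0.023, 1.0, -0.0]
wrist_force: [-0.7, 0.1, -2.1]
opening: 0.325
grasp_force: 60.1
```

>>> servo_tool(commands="0 0 0 0 0 2 0; 0 0 0 0 0 1.5 0; 0 0 0 0 0 0 0")

```text
time_s: 9.48
eef_pos: [0.4923, 0.1528, 0.1378]
eef_rot: [-0.0, -0.023, 1.0, -0.0]
wrist_force: [0.5, -0.0, -2.1]
opening: 0.318
grasp_force: 60.1
```

>>> servo_tool(commands="0 0 0 0 0 1 0; 0 0 0 0 0 1 0; 0 0 0 0 0 0 0")

```text
time_s: 9.85
eef_pos: [0.4924, 0.1528, 0.1358]
eef_rot: [0.0, -0.023, 1.0, 0.0]
wrist_force: [0.5, -0.7, -2.3]
opening: 0.321
grasp_force: 60.1
```

>>> servo_tool(commands="0 0 0 0 0 1 0; 0 0 0 0 0 0 0")

```text
time_s: 10.1
eef_pos: [0.4925, 0.1528, 0.1353]
eef_rot: [0.0, -0.023, 1.0, -0.0]
wrist_force: [-2.7, 1.1, 5.0]
opening: 0.322
grasp_force: 60.8
```

Contact: the bar sits on the hook at the expected height. Now I'll open gradually.

>>> servo_tool(commands="0 0 0 0 0 0 0.34; 0 0 0 0 0 0 0.36; 0 0 0 0 0 0 0.4; 0 0 0 0 0 0 0.48; 0 0 0 0 0 0 0.6")

```text
time_s: 10.72
eef_pos: [0.4923, 0.1528, 0.1348]
eef_rot: [0.0, -0.023, 1.0, 0.0]
wrist_force: [0.1, 0.2, -0.1]
opening: 0.595
grasp_force: 0.0
```

>>> servo_tool(commands="0 0 0 0 0 0 0.65; 0 0 0 0 0 0 0.65; 0 0 0 0 0 0 0.65; 0 0 0 0 0 0 0.65")

```text
time_s: 11.22
eef_pos: [0.4923, 0.1528, 0.1348]
eef_rot: [-0.0, -0.023, 1.0, -0.0]
wrist_force: [0.1, 0.3, 0.0]
opening: 0.646
grasp_force: 0.0
```

```bash
python3 - <<'E'
from bench import *
from h import *
o=get_obs();w=camera("wrist");s=camera("scene")
print(o["eef_pos"],o["wrist_force"],o["opening"])
cv2.imwrite("pics/w6.png",np.hstack([cv2.resize(s[100:250,95:245],(400,400),interpolation=cv2.INTER_CUBIC),cv2.resize(w[150:350,150:350],(400,400))]))
E
```

```text
[0.49232525 0.152784   0.13479342] [0.07003856 0.28150153 0.0498054 ] 0.6464294193235411
```

View pics/w6.png

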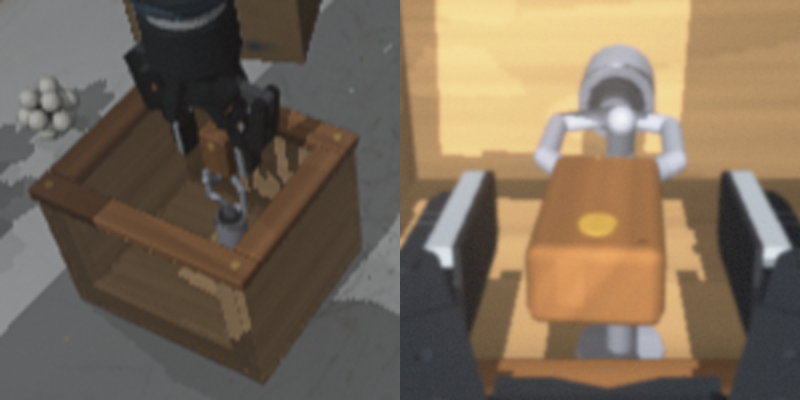

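The gauge hangs on the hook, freely between the open fingers and slightly swung, with the fingers clear of the grip and the rim. I'll go straight up.

>>> servo_tool(commands="0 0 0 0 0 -8 0.65; 0 0 0 0 0 -20 0.65; 0 0 0 0 0 -35 0.65; 0 0 0 0 0 -50 0.65; 0 0 0 0 0 -50 0.65")

```text
time_s: 11.95
eef_pos: [0.4921, 0.1528, 0.2998]
eef_rot: [0.0, -0.023, 1.0, -0.0]
wrist_force: [0.8, -0.1, 0.1]
opening: 0.652
grasp_force: 0.0
```

>>> servo_tool(commands="0 0 0 30 -10 -20 0.65; 0 0 0 30 -40 0 0.65; 0 0 0 10 -50 0 0.65; 0 0 0 0 -50 0 0.65; 0 0 0 0 -50 0 0.65")

```text
time_s: 12.58
eef_pos: [0.4314, -0.0517, 0.3188]
eef_rot: [0.001, -0.023, 1.0, -0.0]
wrist_force: [1.5, 0.5, -0.4]
opening: 0.652
grasp_force: 0.0
```

>>> servo_tool(commands="0 0 0 0 -30 0 0.65; 0 0 0 0 0 0 0.65; 0 0 0 0 0 0 0.65; 0 0 0 0 0 0 0.65; 0 0 0 0 0 0 0.65")

```text
time_s: 13.2
eef_pos: [0.4331, -0.0793, 0.3179]
eef_rot: [0.0, -0.024, 1.0, 0.0]
wrist_force: [0.0, 0.8, -0.3]
opening: 0.65
grasp_force: 0.0
```

```bash
python3 - <<'E'
from bench import *
from h import *
o=get_obs();s=camera("scene");t=camera("top");s2=[camera("scene") for _ in range(8)][-1]
print(o["time_s"],o["eef_pos"],o["wrist_force"],"motion px",(cv2.absdiff(s,s2)[115:245,105:240].max(2)>40).sum())
f=lambda i,x,y,w,h:cv2.resize(i[y:y+h,x:x+w],(400,300),interpolation=cv2.INTER_CUBIC)
cv2.imwrite("pics/w7.png",np.vstack([np.hstack([f(s,105,115,135,130),f(t,98,172,116,92)]),np.hstack([f(s2,105,115,135,130),f(s2,250,188,120,85)])]))
E
```

```text
13.2 [ 0.43307044 -0.07930232  0.31790565] [ 0.0282115   0.84753115 -0.25918986] motion px 0
```

View pics/w7.png

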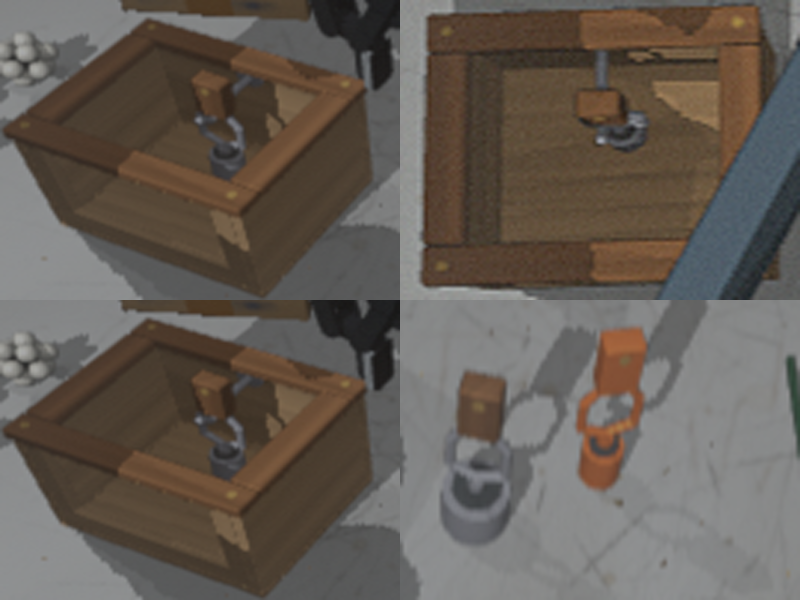

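The gauge hangs on the hook, leaning a little sideways, and the thick and orange gauges stand untouched. I'll let it settle and check whether it is swinging.

>>> servo_tool(commands="0 0 0 0 0 0 0.65; 0 0 0 0 0 0 0.65; 0 0 0 0 0 0 0.65; 0 0 0 0 0 0 0.65; 0 0 0 0 0 0 0.65")

```text
time_s: 14.32
eef_pos: [0.433, -0.0802, 0.3178]
eef_rot: [0.0, -0.023, 1.0, -0.0]
wrist_force: [-0.5, -0.1, -0.1]
opening: 0.651
grasp_force: 0.0
```

>>> servo_tool(commands="0 0 0 0 0 0 0.65; 0 0 0 0 0 0 0.65; 0 0 0 0 0 0 0.65; 0 0 0 0 0 0 0.65; 0 0 0 0 0 0 0.65")

```text
time_s: 14.95
eef_pos: [0.433, -0.0802, 0.3178]
eef_rot: [0.0, -0.023, 1.0, -0.0]
wrist_force: [-0.7, 0.1, 0.4]
opening: 0.649
grasp_force: 0.0
```

>>> servo_tool(commands="0 0 0 0 0 0 0.65; 0 0 0 0 0 0 0.65; 0 0 0 0 0 0 0.65; 0 0 0 0 0 0 0.65; 0 0 0 0 0 0 0.65")

```text
time_s: 15.58
eef_pos: [0.433, -0.0802, 0.3178]
eef_rot: [-0.0, -0.023, 1.0, -0.0]
wrist_force: [1.2, 0.2, -0.0]
opening: 0.649
grasp_force: 0.0
```

```bash
python3 - <<'E'
from bench import *
from h import *
T=calibration("top");S=calibration("scene")
def plug(s): # grey pixels of plug in scene cabinet region
    r=s[150:200,168:192].astype(int);m=(abs(r[...,2]-r[...,0])<14)&(r.max(2)>60)
    y,x=np.nonzero(m);return round(x.mean()+168,2),round(y.mean()+150,2),m.sum()
for i in range(12):
    s=camera("scene");print(plug(s),end=" ")
t=camera("top");r=t[185:225,140:185].astype(int)
print(get_obs()["time_s"])
# lean from top pic w7: grip-top centre and plug-top centre (crop px)
q=lambda x,y:(98+(x-400)*116/400,172+y*92/300)
g=ray(T,q(598,104),.175);p=ray(T,q(624,131),.06);print(g,p,p-g)
E
```

```text
(np.float64(180.96), np.float64(173.94), np.int64(230)) (np.float64(180.97), np.float64(173.84), np.int64(229)) (np.float64(180.98), np.float64(174.13), np.int64(230)) (np.float64(180.95), np.float64(174.05), np.int64(228)) (np.float64(180.9), np.float64(173.83), np.int64(225)) (np.float64(180.98), np.float64(173.91), np.int64(231)) (np.float64(180.96), np.float64(174.11), np.int64(230)) (np.float64(181.0), np.float64(173.7), np.int64(226)) (np.float64(180.98), np.float64(173.86), np.int64(228)) (np.float64(180.93), np.float64(173.98), np.int64(231)) (np.float64(180.99), np.float64(174.08), np.int64(229)) (np.float64(181.0), np.float64(174.04), np.int64(230)) 16.225
[0.49107964 0.14657447 0.175     ] [0.48869476 0.15087009 0.06      ] [-0.00238488  0.00429562 -0.115     ]
```

The gauge is still, and its lean works out at only about 2°. The robot is clear, so I'll hand in.

```bash
python3 -c "
from bench import *
print(hand_in())"
```

```text
the job is handed in; nothing more can be done
None
```

The slim gauge hangs freely by its eye on the cabinet hook, still and within about 2° of plumb; I saw no contact with the rim, the thick and orange gauges stand where they were, and the job was handed in at about 16 s.

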